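Hang the keyhole shelf on its screw

TASK

Two white plastic vial shelves stand on the bench. Take the one with the keyhole opening in its back plate and hang it on the big-headed screw of the metal stand: pass the wide part of the keyhole over the screw head, then slide the shelf down until the screw sits at the top end of the narrow slot, and let go so that it hangs there upright. Leave the other shelf, which has only a small round hole, standing where it is.

Things in the scene. Friction and masses are not known exactly. Their poses are not given: they have to be found in the camera images.
- keyhole_shelf_center (a point): White plastic shelf, loose, 180 g: upright back plate 8 thick, 100 wide, 160 high (graspable across its thickness at the plain top edge), on a tray 100 wide, walls 20 high, reaching 66 forward (-x) of this point. This point: mid-plate, 80 above the underside, 80 below the top. x normal to the plate, away from the tray; y along its width; z up. Keyhole: see slot_end.
- slot_end (a point): Point of the keyhole shelf 15 above keyhole_shelf_center, same axes, mid-thickness: the screw's axis lies here when the shelf hangs fully down. The keyhole goes right through: a round hole 52 wide centred 43 below this point, narrowing upward into a slot 18 wide whose upper end is 5 above this point.
- screw (a point): Level steel screw on a fixed stand: stem 10 dia, 18 long from panel to head; head 30 dia, 6 thick. This point: on the axis, 9 from the panel face, 9 from the head's back, 135 above the worktop. x along the stem into the panel (head at -x), z up. Panel 110 wide, 10 thick, top 22 above this point (nothing higher); base 12 high, 25 forward of the panel.
- plain_shelf_center (a point): The other white shelf, loose, same outline, size, axes and point (mid-plate, 80 above its underside), but its plate has only one round hole, 16 wide, 15 above this point: too small for the screw head. It stays where it is.
There are look-alikes about, which are no part of the job. Of the things that look like the part that bears screw, the largest one is meant.

How it is judged (in metres and radians):
At the end, for the whole second after the job is handed in: The keyhole shelf hangs still on the screw: its plate is between screw head and panel, the screw within 12 mm of the upper end of the slot, the shelf upright within 15 degrees and let go (x of slot_end in the frame of screw between -0.012 and 0.012 m and y of slot_end in the frame of screw between -0.012 and 0.012 m and z of slot_end in the frame of screw between -0.012 and 0.012 m and angle between keyhole_shelf_center's own z axis and vertical below 0.26 rad and linear speed of keyhole_shelf below 0.03 m/s); the robot touches nothing.
It fails at once if the shelf with the small round hole was moved more than 30 mm or knocked over (distance of plain_shelf_center from where it was at the start of the episode above 0.03 m).
It also fails if it takes over 48 s, if anything falls off the work surface, if the arm or the gripper's body presses on something with over 40 N, if the wrist force passes 120 N, or if a joint passes its speed limit or range.

ROBOT

A 6-joint arm with a two-finger parallel gripper is mounted at the origin on a cart in front of the work surface, level with it; the furniture and walls round the work are solid. World frame = base frame: x ahead of the robot, y to its left, z up, the work surface at z = 0. Lengths are in m, angles in degrees, forces in N, time in s.
With the tool pointing down it reaches from about 0.35 to 0.975 m from the base axis. Payload 17.4 kg.
Tool frame: the origin (TCP) lies midway between the tips of the shut fingers; the grasp point (between the pads) lies 19 mm behind it; z points along the fingers, y is the line along which they close (so a half turn about z gives the same grasp; the last joint's range is limited). The gripper opens to 85 mm and grips with 20 to 120 N. Pads are 22 mm wide; open, the fingers measure 114 mm over their backs; the gripper's body (76 mm by 85 mm) begins 54 mm behind the grasp point. The pads swing forward as they close: fully open they stand 13 mm farther back than shut.
Start: joints at [-76.02, 6.646, 82.598, -0, 90.757, -2.166], TCP at [0.188, -0.648, 0.231] pointing down, gripper open.
Joint ranges: [-162.19, 162.19], [-47.58, 125.68], [4.15, 143.07], [-65.23, 245.23], [0.69, 171.88], [-170.13, 170.13]. Speed limits (degrees/s): [108.29, 108.29, 127.2, 180, 180, 180].

INTERFACE

Orientations are given as a 3x3 rotation matrix whose columns are the frame's x, y, z axes.
In Python, from workcell import r, viewer, hand_in gives the robot as it stands. The module is installed in compiled form; this text tells all that it offers.
- The arm moves only by the tool jog_arm, never from a script. Its arguments are lists of equal length, an entry for each row: "offset": the shift along the tool's x, y, z in cm, a list of three; "turn": the turn about the tool's z in degrees. A call has 1 to 12 rows; each row is the pose to reach, as a shift and turn from the pose commanded when the call began, along the tool's axes at that moment; what a row does not reach only later rows make up. A row lasts 1/10 s, in which the tool goes at most 50 mm and 8.59 degrees, less where a joint would pass 70% of its speed; a pose out of reach is approached as far as the arm can. A call with a gripper value outside its range is refused whole. "hand" is the finger opening in cm, from 0 to 8.54, set as the call begins (left out, the last holds). The fingers move at their own pace and stop on an object; "squeeze" is the grip in N (left out, the last holds). Time passes only in rows, so rows that repeat a pose let the fingers close. It gives the time, the measured TCP pose, the force, the opening and the grip force at its end, in the units of the state.
- r.observe(): the state, without advancing time (a new reading comes with each control period).
- viewer.grab_frame(name): name is "side" or "top"; returns a dict with "image" (480x640x3 uint8, red, green, blue), "fx", "fy", "cx", "cy" (pixels), "extrinsics" (4x4, takes a point from camera to world coordinates). Camera axes: x right, y up, looking along -z (the intrinsics and any distortion apply to the point x, -y, -z); pixel columns grow to the right and rows downward; lengths in m; the calibration is good to about 2 mm. A picture is of the moment at which its call begins. There is no depth.
- hand_in(): hands the job in; it is judged then, once.
The state is a dict: "clock": time; "q": joint angles; "qd": joint speeds; "tau": joint torques, N m; "tcp_pos": TCP position; "tool_rot": TCP orientation; "wrist_force": force on the tool from outside, world axes, zero at the start; "ft_torque": the same for the moment, N m; "opening": finger opening in m; "grip_force": force on a finger pad.
Only numpy, scipy, OpenCV 4.12 (cv2) and the standard library are available. Lean on these libraries where they do the work, as an engineer would, in place of code of your own. Each camera call takes 0.05 s, during which the arm holds its last target. There are 200 camera calls.

## Working session

There is one attempt and no reset: what is moved stays moved. The work goes in short steps, Python scripts to look and compute and a tool call to move; the robot and the scene stay as the last step left them, time stands still between calls to the robot, and variables do not carry over. Pictures are saved under pics/ and viewed, at most 10 in all, crops included, and the job is handed in when it is done.

Besides the shell and the picture viewer there is one more tool, called after "Call:" by a JSON object that holds its "fn" and its "kwargs", one argument or row to a line. jog_arm: Moves the arm, as the interface text tells. Its arguments: {"type":"object","properties":{"offset":{"type":"array","items":{"type":"array","items":{"type":"number"}}},"turn":{"type":"array","items":{"type":"number"}},"hand":{"type":"number"},"squeeze":{"type":"number"}},"required":["offset","turn"]}

```bash
mkdir -p pics; python3 - <<'E'
from workcell import r, viewer
import cv2,pickle,numpy as np
np.set_printoptions(precision=4,suppress=True)
for n in("side","top"):
    f=viewer.grab_frame(n); pickle.dump(f,open(n+".pkl","wb"))
    cv2.imwrite(f"pics/{n}0.png",f["image"][:,:,::-1]); print(n,{k:f[k] for k in f if k!="image"})
print(r.observe())
E
```

```text
side {'fx': 440.80166465822583, 'fy': 440.80166465822583, 'cx': 318.6807879233455, 'cy': 241.03176751124656, 'extrinsics': array([[-0.8387,  0.2967, -0.4568,  0.0844],
       [-0.5445, -0.4722,  0.6932,  0.6513],
       [-0.01  ,  0.8301,  0.5575,  0.6336],
       [ 0.    ,  0.    ,  0.    ,  1.    ]])}
top {'fx': 460.7073872675276, 'fy': 460.7073872675276, 'cx': 321.9793297114033, 'cy': 233.98260671666563, 'extrinsics': array([[ 0.0096,  0.998 , -0.0618,  0.4932],
       [-0.9999,  0.0099,  0.0054, -0.006 ],
       [ 0.006 ,  0.0617,  0.9981,  0.9707],
       [ 0.    ,  0.    ,  0.    ,  1.    ]])}
{'clock': 0.1, 'q': array([-76.0208,   6.671 ,  82.6327,  -0.0004,  90.7567,  -2.1665]), 'qd': array([-0.056 , -0.1057, -0.1893, -0.034 ,  0.0037,  0.03  ]), 'tau': array([  0.0022, -73.367 , -63.379 ,   0.    ,   0.0053,  -0.    ]), 'tcp_pos': array([ 0.1876, -0.6482,  0.2306]), 'tool_rot': array([[ 0.9606,  0.2781, -0.0003],
       [ 0.2781, -0.9606,  0.001 ],
       [ 0.    , -0.0011, -1.    ]]), 'wrist_force': array([ 0.1239, -0.1548,  0.7727]), 'ft_torque': array([0.0101, 0.0009, 0.0056]), 'grip_force': 0.0, 'opening': 0.08554416522192523}
```

View pics/side0.png

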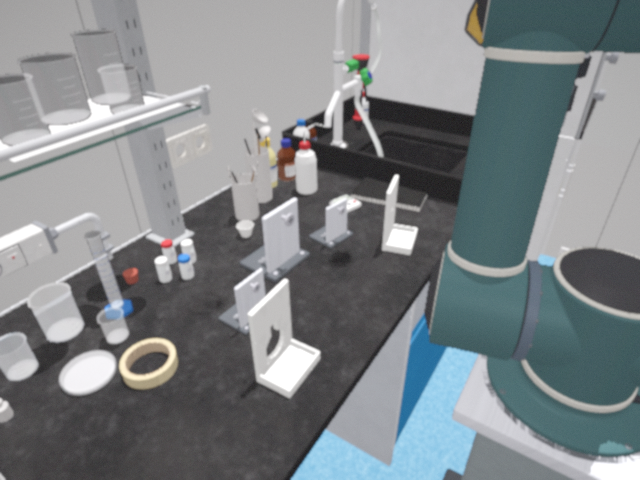

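View pics/top0.png

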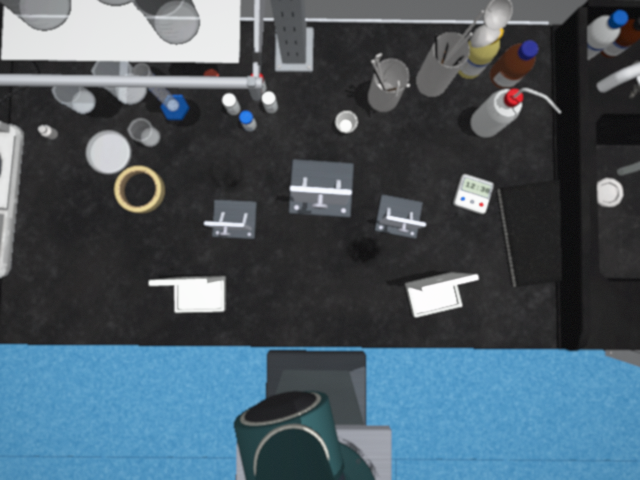

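The left shelf (top view 187,285; side 275,335) shows the big opening. The largest stand is the middle one (top 322,190; side 280,240). I'll zoom in for pixel measurements.

```bash
python3 - <<'E'
import cv2,pickle,numpy as np
s=pickle.load(open("side.pkl","rb"))["image"][:,:,::-1];t=pickle.load(open("top.pkl","rb"))["image"][:,:,::-1]
def c(im,x,y,w,h,k): return cv2.resize(im[y:y+h,x:x+w],None,fx=k,fy=k,interpolation=cv2.INTER_CUBIC)
# side crop 230..330 x 190..400 ; top crops
a=c(s,235,190,100,210,2.8)       # 280x588
b=c(t,140,260,100,60,5)        # 500x300
d=c(t,280,150,100,57,5)
out=np.zeros((600,790,3),np.uint8); out[:588,:280]=a; out[:300,285:785]=b; out[305:590,285:785]=d
cv2.imwrite("pics/crop1.png",out)
E
```

```text
(no output)
```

View pics/crop1.png

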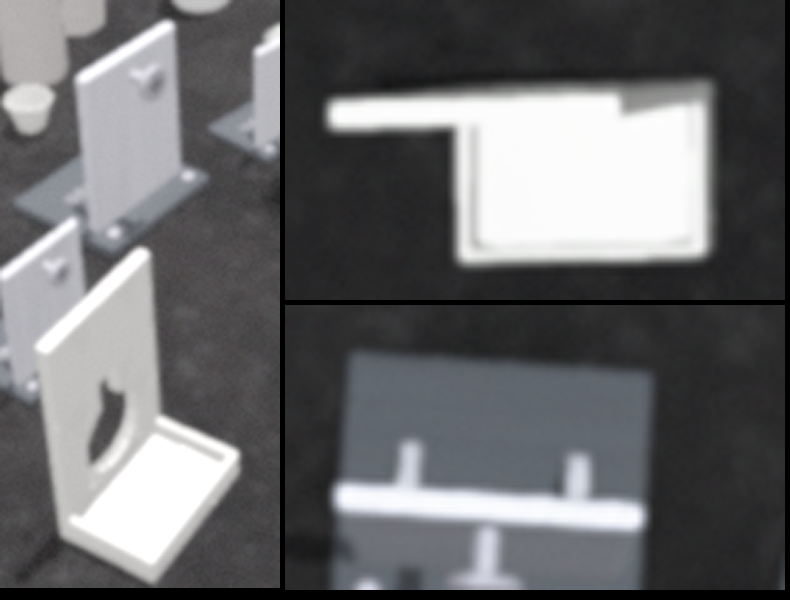

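Crop shows the shelf plate's keyhole clearly (left shelf is the right one); its top edge runs from (149,283) to (207,281) in top view, and (250.7,315) to (285.7,279) in side. The panel top edge runs from (290,188.5) to (352,192.5) in top view and (264.6,219.6) to (295.7,199) in side.

```bash
cat > h.py <<'E'
import pickle,numpy as np
np.set_printoptions(precision=4,suppress=True)
def ray(f,p):
    E=f["extrinsics"]; d=np.array([(p[0]-f["cx"])/f["fx"],-(p[1]-f["cy"])/f["fy"],-1.]); d=E[:3,:3]@d
    return E[:3,3],d/np.linalg.norm(d)
def tri(rs):
    A=sum(np.eye(3)-np.outer(d,d) for o,d in rs); b=sum((np.eye(3)-np.outer(d,d))@o for o,d in rs)
    x=np.linalg.solve(A,b); return x,[np.linalg.norm((np.eye(3)-np.outer(d,d))@(x-o))*1e3 for o,d in rs]
def plane(f,p,z): o,d=ray(f,p); return o+d*(z-o[2])/d[2]
def proj(f,X):
    E=f["extrinsics"]; c=E[:3,:3].T@(np.array(X)-E[:3,3]); return np.array([f["cx"]+f["fx"]*c[0]/-c[2],f["cy"]-f["fy"]*c[1]/-c[2]])
E
python3 - <<'E'
from h import *
S=pickle.load(open("side.pkl","rb"));T=pickle.load(open("top.pkl","rb"))
for n,t,s,z in [("A",(149.2,282.9),(250.7,315),.16),("B",(206.6,280.7),(285.7,279.3),.16),("L",(290.1,188.4),(264.6,219.6),.157),("R",(351.6,192.4),(295.7,198.9),.157)]:
    print(n,*tri([ray(T,t),ray(S,s)]),plane(T,t,z),plane(S,s,z))
# segmented check of bright top edges in the top view
import cv2
g=cv2.cvtColor(T["image"],cv2.COLOR_RGB2GRAY)
for (x0,x1,y0,y1,z) in [(146,172,272,292,.16),(294,348,180,200,.157)]:
    xs=np.arange(x0+6 if x0==146 else x0,x1,1);w=np.clip(g[y0:y1,xs].astype(float)-150,0,None)
    ys=(w*np.arange(y0,y1)[:,None]).sum(0)/w.sum(0); k=np.polyfit(xs,ys,1)
    a=plane(T,(xs[0],np.polyval(k,xs[0])),z);b=plane(T,(xs[-1],np.polyval(k,xs[-1])),z);print(k,a,b,np.degrees(np.arctan2(b[0]-a[0],a[1]-b[1])))
print(proj(T,(.59,0,.135)))
E
```

```text
A [0.453  0.29   0.1584] [np.float64(2.1488508314050785), np.float64(2.1488508314050523)] [0.4547 0.2908 0.16  ] [0.4497 0.2903 0.16  ]
B [0.4584 0.1902 0.1588] [np.float64(1.3186982840984303), np.float64(1.3186982840983765)] [0.4595 0.1907 0.16  ] [0.4562 0.1908 0.16  ]
L [0.623  0.0459 0.1519] [np.float64(2.6065449679297443), np.float64(2.60654496792963)] [0.6243 0.0471 0.157 ] [0.6147 0.0514 0.157 ]
R [ 0.618  -0.0633  0.1525] [np.float64(1.0929791298293006), np.float64(1.092979129829185)] [ 0.6183 -0.0624  0.157 ] [ 0.612  -0.0571  0.157 ]
[ -0.0325 287.3585] [0.4556 0.2859 0.16  ] [0.457  0.2528 0.16  ] 2.393678646391012
[  0.0613 170.0735] [0.6249 0.0402 0.157 ] [ 0.6201 -0.0542  0.157 ] -2.9327185324963834
[316.4554 209.2607]
```

Call:
{"fn": "jog_arm", "kwargs": {
  "offset": [
    [40.5,-34.9,-3],
    [40.5,-34.9,-3],
    [40.5,-34.9,-3],
    [40.5,-34.9,-3],
    [40.5,-34.9,-3],
    [40.5,-34.9,-3],
    [40.5,-34.9,-3],
    [40.5,-34.9,-3],
    [40.5,-34.9,-3],
    [40.5,-34.9,-3],
    [40.5,-34.9,-3],
    [40.5,-34.9,-3]
  ],
  "turn": [-40,-40,-40,-40,-40,-40,-40,-40,-40,-40,-40,-40],
  "hand": 8.5,
  "squeeze": 60
}}

```text
clock: 1.3
tcp_pos: [0.4813, -0.1974, 0.2613]
tool_rot: [[0.554, 0.833, 0.0], [0.833, -0.554, 0.001], [0.001, -0.0, -1.0]]
wrist_force: [0.2, -0.5, -0.2]
opening: 0.0853
grip_force: 0.0
```

Call:
{"fn": "jog_arm", "kwargs": {
  "offset": [
    [35.1,-26.3,0],
    [35.1,-26.3,0],
    [35.1,-26.3,0],
    [35.1,-26.3,0],
    [35.1,-26.3,0],
    [35.1,-26.3,0],
    [35.1,-26.3,0],
    [35.1,-26.3,0],
    [35.1,-26.3,0],
    [35.1,-26.3,0],
    [35.1,-26.3,0],
    [35.1,-26.3,0]
  ],
  "turn": [-36.6,-36.6,-36.6,-36.6,-36.6,-36.6,-36.6,-36.6,-36.6,-36.6,-36.6,-36.6]
}}

```text
clock: 2.5
tcp_pos: [0.457, 0.2365, 0.2612]
tool_rot: [[-0.047, 0.999, -0.0], [0.999, 0.047, -0.0], [-0.0, -0.0, -1.0]]
wrist_force: [0.1, -0.1, -0.6]
opening: 0.085
grip_force: 0.0
```

Call:
{"fn": "jog_arm", "kwargs": {
  "offset": [
    [0.1,0,2],
    [0.1,0,5],
    [0.1,0,8],
    [0.1,0,11],
    [0.1,0,12.5],
    [0.1,0,13.1],
    [0.1,0,13.1],
    [0.1,0,13.1]
  ],
  "turn": [0,0,0,0,0,0,0,0]
}}

```text
clock: 3.3
tcp_pos: [0.4574, 0.2385, 0.1318]
tool_rot: [[-0.048, 0.999, 0.002], [0.999, 0.048, 0.001], [0.001, 0.002, -1.0]]
wrist_force: [0.1, 0.6, -0.8]
opening: 0.0851
grip_force: 0.0
```

Call:
{"fn": "jog_arm", "kwargs": {
  "offset": [
    [0,0,0],
    [0,0,0],
    [0,0,0],
    [0,0,0],
    [0,0,0],
    [0,0,0],
    [0,0,0],
    [0,0,0],
    [0,0,0],
    [0,0,0],
    [0,0,0],
    [0,0,0]
  ],
  "turn": [0,0,0,0,0,0,0,0,0,0,0,0],
  "hand": 0,
  "squeeze": 60
}}

```text
clock: 4.5
tcp_pos: [0.4568, 0.2385, 0.1305]
tool_rot: [[-0.048, 0.999, 0.0], [0.999, 0.048, 0.0], [0.0, 0.0, -1.0]]
wrist_force: [-0.2, 0.6, 3.6]
opening: 0.007
grip_force: 59.4
```

Call:
{"fn": "jog_arm", "kwargs": {
  "offset": [
    [0,0,-1],
    [0,0,-2.5],
    [0,0,-4.5],
    [0,0,-6.5],
    [0,0,-8],
    [0,0,-8.3],
    [-1,0,-8.3],
    [-3,0,-8.3],
    [-5,-0.1,-8.3],
    [-7,-0.2,-8.3],
    [-9,-0.3,-8.3],
    [-11,-0.4,-8.3]
  ],
  "turn": [0,0,0,0,0,0,0,0,0,0,0,1]
}}

```text
clock: 5.7
tcp_pos: [0.4575, 0.127, 0.2121]
tool_rot: [[-0.03, 1.0, -0.002], [1.0, 0.03, -0.0], [-0.0, -0.002, -1.0]]
wrist_force: [-0.4, 0.1, -1.7]
opening: 0.0069
grip_force: 58.5
```

Call:
{"fn": "jog_arm", "kwargs": {
  "offset": [
    [-2,0,0],
    [-4,0,0],
    [-6,0,0],
    [-8,-0.1,0],
    [-10,-0.2,0],
    [-11.5,-0.3,0],
    [-12.5,-0.4,0],
    [-13.2,-0.4,0],
    [-13.4,-0.4,0],
    [-13.4,-0.4,0],
    [-13.4,-0.4,0],
    [-13.4,-0.4,0]
  ],
  "turn": [0.5,1,1.5,2,3,4,4.5,4.7,4.7,4.7,4.7,4.7]
}}

```text
clock: 6.9
tcp_pos: [0.4581, -0.0053, 0.2133]
tool_rot: [[0.051, 0.999, -0.0], [0.999, -0.051, 0.0], [0.0, -0.0, -1.0]]
wrist_force: [-0.7, 0.4, -2.4]
opening: 0.0066
grip_force: 58.6
```

Call:
{"fn": "jog_arm", "kwargs": {
  "offset": [
    [0,1,0],
    [0.1,3,0],
    [0.2,5,0],
    [0.3,7,0],
    [0.35,8,0],
    [0.35,8.2,0],
    [0.35,8.2,0],
    [0.35,8.2,0]
  ],
  "turn": [0,0,0,0,0,0,0,0]
}}

```text
clock: 7.7
tcp_pos: [0.5397, -0.0064, 0.2134]
tool_rot: [[0.052, 0.999, 0.0], [0.999, -0.052, -0.0], [-0.0, 0.0, -1.0]]
wrist_force: [-0.5, -0.9, -1.3]
opening: 0.007
grip_force: 58.6
```

```bash
python3 - <<'E'
from workcell import viewer
import cv2,pickle,numpy as np
o=[]
for n,(x,y,w,h) in (("side",(230,160,130,180)),("top",(260,150,130,150))):
    f=viewer.grab_frame(n); pickle.dump(f,open(n+"1.pkl","wb"))
    o.append(cv2.resize(f["image"][y:y+h,x:x+w,::-1],None,fx=3,fy=3,interpolation=cv2.INTER_CUBIC))
out=np.zeros((540,790,3),np.uint8);out[:540,:390]=o[0];out[:450,400:790]=o[1];cv2.imwrite("pics/c2.png",out)
E
```

```text
(no output)
```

View pics/c2.png

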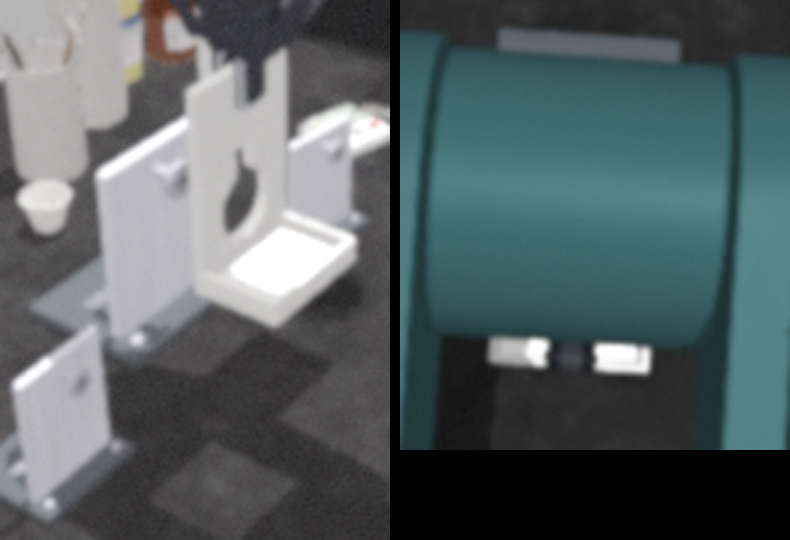

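```bash
python3 - <<'E'
from h import *
S=pickle.load(open("side1.pkl","rb"));T=pickle.load(open("top1.pkl","rb"))
print("tray front mid",plane(T,(316.7,272.5),.103), "L/R",plane(T,(289.3,271),.103),plane(T,(344,274),.103))
R=np.array([[.999,.052,0],[-.052,.999,0],[0,0,1]])
c=np.array([.5397,-.0041,.1635]) # expected shelf centre
for n,p in dict(slottop=(-.004,0,.020),holeL=(-.004,.026,-.028),holeR=(-.004,-.026,-.028),holeB=(-.004,0,-.054),TL=(0,.05,.08),TR=(0,-.05,.08),trayFR=(-.066,-.05,-.06),trayFL=(-.066,.05,-.08)).items():
    q=proj(S,c+R@p); print(n,q,(q-[230,160])*3, proj(T,c+R@p))
sc=np.array([.607,-.007,.135])
for n,p in dict(head=(-.015,0,0),pTL=(.014,.055,.022),pTR=(.014,-.055,.022),pBL=(.009,.055,-.123),pBR=(.009,-.055,-.123)).items():
    q=proj(S,sc+R@p); print(n,q,(q-[230,160])*3, proj(T,sc+R@p))
E
```

```text
tray front mid [ 0.4744 -0.0015  0.103 ] L/R [0.4767 0.05   0.103 ] [ 0.4721 -0.0527  0.103 ]
slottop [310.3485 207.3582] [241.0455 142.0746] [318.2341 237.5793]
holeL [303.3481 232.4598] [220.0443 217.3793] [303.9863 238.1209]
holeR [318.0044 221.825 ] [264.0132 185.4749] [332.5902 239.8913]
holeB [311.0523 237.2449] [243.157  231.7348] [318.3165 239.7128]
TL [292.4068 190.0471] [187.2204  90.1414] [286.7445 231.0563]
TR [322.6957 171.7567] [278.087   35.2701] [349.8701 234.9653]
trayFR [347.7142 238.2187] [353.1426 234.6562] [342.8783 274.471 ]
trayFL [320.9196 268.4215] [272.7589 325.2646] [290.3251 270.9892]
head [290.0588 219.5054] [180.1765 178.5163] [319.8773 208.1966]
pTL [262.4633 217.5296] [ 97.39   172.5888] [290.0485 188.6474]
pTR [294.9485 197.2244] [194.8454 111.6731] [351.7488 192.4807]
pBL [269.2315 272.6284] [117.6945 337.8851] [294.2652 202.0939]
pBR [298.9052 250.0496] [206.7157 270.1487] [346.7273 205.35  ]
```

Call:
{"fn": "jog_arm", "kwargs": {
  "offset": [
    [0.1,0.8,0],
    [0.14,2,0],
    [0.14,3,0],
    [0.14,4,0],
    [0.14,4.8,0],
    [0.14,5.5,0],
    [0.14,6,0],
    [0.14,6.5,0],
    [0.14,6.7,0],
    [0.14,6.7,0]
  ],
  "turn": [0,0,0,0,0,0,0,0,0,0]
}}

```text
clock: 8.8
tcp_pos: [0.6073, -0.0084, 0.2133]
tool_rot: [[0.052, 0.999, -0.0], [0.999, -0.052, 0.0], [0.0, -0.0, -1.0]]
wrist_force: [-0.1, -0.1, -1.3]
opening: 0.0071
grip_force: 58.6
```

```bash
python3 - <<'E'
from workcell import viewer
import cv2,pickle,numpy as np
f=viewer.grab_frame("side"); pickle.dump(f,open("side2.pkl","wb"))
cv2.imwrite("pics/c3.png",cv2.resize(f["image"][150:270,230:370,::-1],None,fx=5,fy=5,interpolation=cv2.INTER_CUBIC))
E
```

```text
(no output)
```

View pics/c3.png

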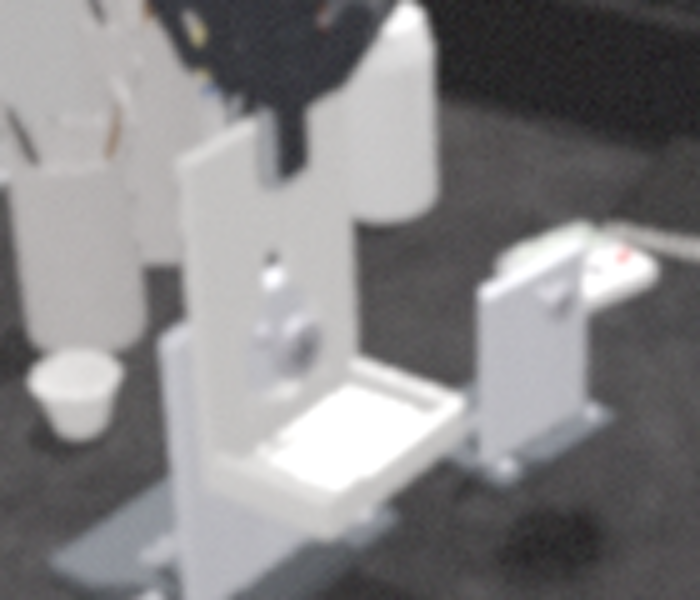

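The screw head (300,340 in crop) has come through the hole with no contact force. Next I slide the shelf down.

Call:
{"fn": "jog_arm", "kwargs": {
  "offset": [
    [0,0,0.4],
    [0,0,0.8],
    [0,0,1.2],
    [0,0,1.6],
    [0,0,1.9],
    [0,0,2.2],
    [0,0,2.5],
    [0,0,2.5]
  ],
  "turn": [0,0,0,0,0,0,0,0]
}}

```text
clock: 9.65
tcp_pos: [0.607, -0.0084, 0.1878]
tool_rot: [[0.052, 0.999, -0.001], [0.999, -0.052, 0.0], [0.0, -0.001, -1.0]]
wrist_force: [0.4, 0.2, -2.6]
opening: 0.0074
grip_force: 58.6
```

Call:
{"fn": "jog_arm", "kwargs": {
  "offset": [
    [0,0,0.3],
    [0,0,0.6],
    [0,0,0.9],
    [0,0,1.2],
    [0,0,1.4],
    [0,0,1.6],
    [0,0,1.6],
    [0,0,1.6]
  ],
  "turn": [0,0,0,0,0,0,0,0]
}}

```text
clock: 10.45
tcp_pos: [0.6072, -0.0084, 0.1724]
tool_rot: [[0.052, 0.999, 0.0], [0.999, -0.052, 0.0], [0.0, 0.0, -1.0]]
wrist_force: [-0.6, -0.1, -2.1]
opening: 0.0071
grip_force: 58.6
```

Call:
{"fn": "jog_arm", "kwargs": {
  "offset": [
    [0,0,0.1],
    [0,0,0.15],
    [0,0,0.2],
    [0,0,0.2],
    [0,0,0.2]
  ],
  "turn": [0,0,0,0,0]
}}

```text
clock: 10.95
tcp_pos: [0.6072, -0.0084, 0.1704]
tool_rot: [[0.052, 0.999, 0.0], [0.999, -0.052, 0.0], [0.0, 0.0, -1.0]]
wrist_force: [-0.1, 0.1, -0.6]
opening: 0.0071
grip_force: 59.0
```

```bash
python3 - <<'E'
from workcell import viewer,r
import cv2,pickle,numpy as np
print(r.observe()["wrist_force"])
f=viewer.grab_frame("side"); pickle.dump(f,open("side3.pkl","wb"))
cv2.imwrite("pics/c4.png",cv2.resize(f["image"][150:270,230:370,::-1],None,fx=5,fy=5,interpolation=cv2.INTER_CUBIC))
E
```

```text
[-0.05434815  0.12136021 -0.55994706]
```

View pics/c4.png

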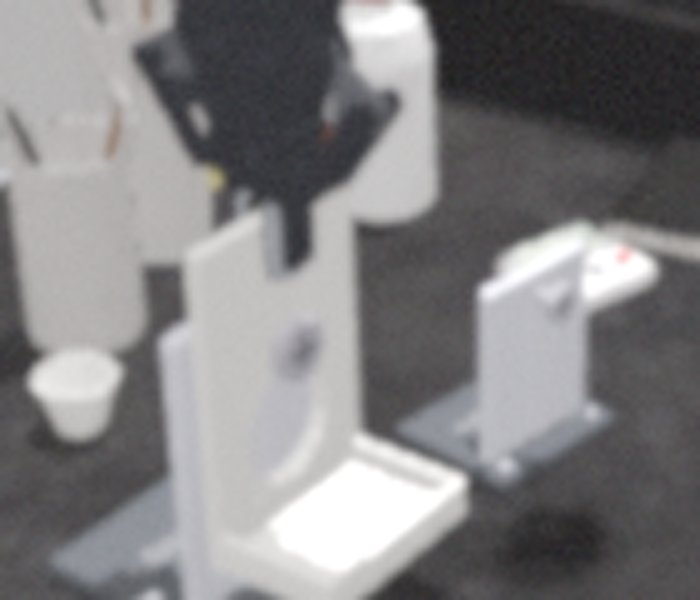

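Call:
{"fn": "jog_arm", "kwargs": {
  "offset": [
    [0,0,0.1],
    [0,0,0.1],
    [0,0,0.1]
  ],
  "turn": [0,0,0]
}}

```text
clock: 11.3
tcp_pos: [0.6073, -0.0085, 0.1702]
tool_rot: [[0.052, 0.999, 0.001], [0.999, -0.052, -0.0], [-0.0, 0.001, -1.0]]
wrist_force: [-1.5, -1.2, 6.1]
opening: 0.007
grip_force: 60.0
```

Call:
{"fn": "jog_arm", "kwargs": {
  "offset": [
    [0,0,0],
    [0,0,0],
    [0,0,0],
    [0,0,0],
    [0,0,0],
    [0,0,0],
    [0,0,0],
    [0,0,0],
    [0,0,0],
    [0,0,0]
  ],
  "turn": [0,0,0,0,0,0,0,0,0,0],
  "hand": 5
}}

```text
clock: 12.3
tcp_pos: [0.6072, -0.0084, 0.1693]
tool_rot: [[0.052, 0.999, 0.0], [0.999, -0.052, 0.0], [0.0, 0.0, -1.0]]
wrist_force: [-0.5, 0.2, -0.5]
opening: 0.0498
grip_force: 0.0
```

Call:
{"fn": "jog_arm", "kwargs": {
  "offset": [
    [0,0,-0.5],
    [0,0,-1.5],
    [0,0,-3],
    [0,0,-5],
    [0,0,-7],
    [0,0,-9],
    [0,0,-11],
    [0,0,-13],
    [0,0,-14],
    [0,0,-14],
    [0,0,-14],
    [0,0,-14]
  ],
  "turn": [0,0,0,0,0,0,0,0,0,0,0,0]
}}

```text
clock: 13.5
tcp_pos: [0.607, -0.0084, 0.3082]
tool_rot: [[0.052, 0.999, -0.001], [0.999, -0.052, 0.0], [-0.0, -0.001, -1.0]]
wrist_force: [0.3, 0.6, 0.1]
opening: 0.0499
grip_force: 0.0
```

```bash
python3 - <<'E'
from workcell import viewer,r
import cv2,pickle,numpy as np
f=viewer.grab_frame("side")
cv2.imwrite("pics/c5.png",cv2.resize(f["image"][150:270,230:370,::-1],None,fx=5,fy=5,interpolation=cv2.INTER_CUBIC))
E
```

```text
(no output)
```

View pics/c5.png

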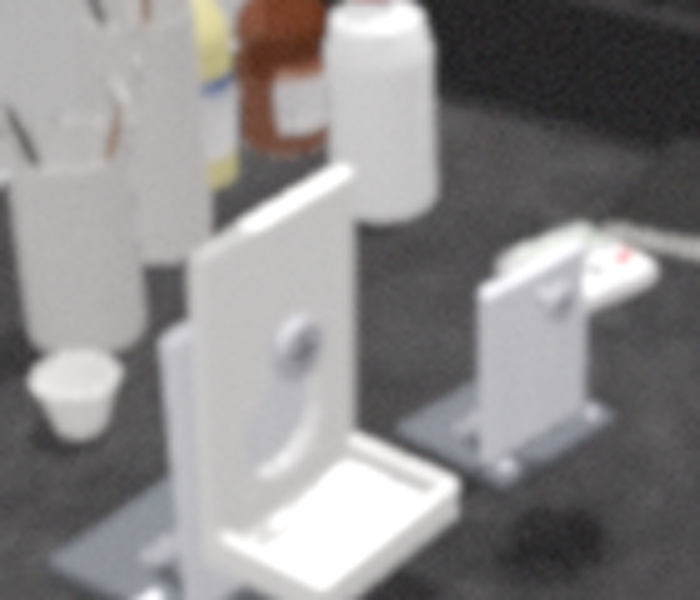

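The shelf hangs upright: the screw head (298,345) covers the top of the slot, and the gripper is clear.

```bash
python3 -c "
from workcell import hand_in
print(hand_in())"
```

```text
the job is handed in; nothing more can be done
None
```

The keyhole shelf hangs upright on the screw of the largest stand, let go with the gripper clear; the plain shelf was left alone, and the job was handed in at about 13.5 s (no verdict was returned).

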